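# Demagnetise a tin of screws on step five

## Robot

A 7-joint arm with a two-finger parallel gripper is mounted at the origin on a cart in front of the work surface, level with it; the furniture and walls round the work are solid. World frame = base frame: x ahead of the robot, y to its left, z up, the work surface at z = 0. Lengths are in mm, angles in rad, forces in N, time in s.
With the tool pointing down it reaches from about 425 to 975 mm from the base axis. Payload 16.7 kg.
Tool frame: the origin (TCP) lies between the finger pads; the fingertips stand 19 mm ahead of it and the grasp point (between the pads) is the TCP; z points along the fingers, y is the line along which they close (so a half turn about z gives the same grasp; the last joint's range is limited). The gripper opens to 85 mm and grips with 20 to 120 N. Pads are 22 mm wide; open, the fingers measure 114 mm over their backs; the gripper's body (76 mm by 85 mm) begins 54 mm behind the grasp point. The pads swing forward as they close: fully open they stand 13 mm farther back than shut.
Start: joints at [1.151, 0.426, 0.074, 1.606, -0.034, 1.111, -0.067], TCP at [180.534, -650.372, 228.202] pointing down, gripper open.
Joint ranges: [-2.85, 2.85], [-0.5, 2.14], [-1.23, 1.37], [0.21, 2.46], [-1.02, 4.16], [0.16, 2.05], [-2.73, 2.73]. Speed limits (rad/s): [1.89, 1.89, 2.39, 2.39, 3.01, 3.01, 3.01].

## Interface

Orientations are given as a unit quaternion [x, y, z, w].
In Python, from station import monitor, imaging, job gives the robot as it stands.
- The arm moves only by the tool carry_out, never from a script. Its argument "series" is a list of rows, each an object of numbers: "tx", "ty", "tz": the shift along the world's x, y, z each as a share of 0.25 m, from -1 to 1; "wx", "wy", "wz": the turn, a rotation vector about the world's x, y, z each as a share of 0.5 rad, from -1 to 1. A call has 1 to 8 rows; each row is the pose to reach, as a shift and turn from the pose commanded when the call began; what a row does not reach only later rows make up. A row lasts 1/12 s, in which the tool goes at most 41.7 mm and 7.16 degrees, less where a joint would pass 70% of its speed; a pose out of reach is approached as far as the arm can. A call with a number of a shift or a turn outside -1 to 1 is refused whole. A call with a gripper value outside its range is refused whole. "hand" is the gripper's target within -1 to 1 (fully open at 1, half-way at 0, shut at -1), set as the call begins (left out, the last holds). The fingers move at their own pace and stop on an object; "grip_force" is the grip in N (left out, the last holds). Time passes only in rows, so rows that repeat a pose let the fingers close. It gives the time, the measured TCP pose, the force, the opening and the grip force at its end, in the units of the state.
- monitor.get_obs(): the state, without advancing time (a new reading comes with each control period).
- imaging.get_image(name): name is "side" or "top" or "wrist"; returns a dict with "pixels" (384x512x3 uint8, red, green, blue), "fx", "fy", "cx", "cy" (pixels), "D" ([k1, k2, p1, p2, k3] as OpenCV has them; the pictures are not rectified), "R" (3x3) and "t" (3): a world point X has camera coordinates R X + t. Camera axes: x right, y down, z forward; pixel columns grow to the right and rows downward; lengths in mm; the calibration is good to about 2 mm. A picture is of the moment at which its call begins. There is no depth.
- job.hand_in(): hands the job in; it is judged then, once.
The state is a dict: "time_s": time; "joint_pos": joint angles; "qd": joint speeds; "joint_torque": joint torques, N m; "tool_pos": TCP position; "tool_rot": TCP orientation; "contact_force": force on the tool from outside, world axes, zero at the start; "wrist_torque": the same for the moment, N m; "gripper_width": opening from 0.0 (shut) to 1.0 (fully open); "finger_force": force on a finger pad.
Only numpy, scipy, OpenCV 4.12 (cv2) and the standard library are available. Lean on these libraries where they do the work, as an engineer would, in place of code of your own. Each camera call takes 0.05 s, during which the arm holds its last target. There are 200 camera calls.

## Task

Demagnetise the spare screws: push the blue tin along the bench top into the mouth of the grey demagnetiser, between its two coil limbs, until it is fully home against the back. Then, with the power switch still off, turn the black selector clockwise, click by click, to its fifth step (the first is the tick where its handle points straight at the mouth with the tin, next to a stop pin). Last, throw the power switch fully over, away from the robot; leave the tin home and the selector resting in its click, and do not knock over the bottle.

Things in the scene. Friction and masses are not known exactly. Their poses are not given: they have to be found in the camera images.
- demagnetiser: Fixed grey demagnetiser with a U-shaped mouth on its left, on a low wooden bench whose top is at z = 0.14 m. Origin on the bench top, below the tin's centre when home; +y points out of the mouth, +x away from the robot (turned up to 0.25 rad). Its housing covers x -75 to 85, y -188 to -36 mm; its side at y = -36 mm is the mouth's back. Its flat top panel, 60 mm up, carries selector and switch.
- mouth (a point): Middle of the mouth's entrance, on the bench top, 22 mm along the demagnetiser's +y from its origin, same axes. The mouth has no floor. On each side a dark steel limb 30 mm high with copper winding, 114 mm apart inside, runs from the back to here; beyond, thin wings flare out for 40 mm more, to about 143 mm apart, to guide the tin in.
- box_mid (a point): Centre of a loose blue tin with fixed lid (76 x 103 x 29 mm, 0.25 to 0.5 kg), 14.5 mm above the bench top. Its x axis is the short direction, y the 103 mm one. Starts 115 to 175 mm out along the mouth's y axis, a 103 mm side facing in, within 0.15 rad of square. The rear side has walls 30 mm from the centre, lid edge 32, a lip in its middle 24 mm wide 37. Home: within 5 mm of the origin's y.
- selector (a joint): Angle of the selector, rad, growing clockwise seen from above. Sprung clicks every 30 degrees: step 1 = 0, 2 = 0.524, 3 = 1.047, 4 = 1.571, 5 = 2.094, 6 = 2.618, 7 = 3.142; stops just beyond 1 and 7. Past half-way between steps it snaps into the next one by itself. Starts on step 1, 2 or 3. Takes about 0.1 N m, 3 N at the handle's end.
- selector_axis (a point): Point on the selector's vertical axis, 23 mm above the panel (83 mm above the bench top), half-way up the handle; in the demagnetiser's frame at x 30, y -118 mm. The round hub is 42 mm across at its foot, 31 mm above, 34 mm high. Seven plain ticks on the panel show the steps, with a small stop pin before the first and after the last.
- selector_tip (a point): End of the selector's only handle arm: a black bar 12 mm wide, from 14 to 32 mm above the panel, running from the hub to 48 mm from the axis, with a white line on top. On step 1 it points along the demagnetiser's +y (at the mouth), on step 4 along +x, on step 7 along -y.
- toggle (a joint): Angle of the power switch, rad: 0 = off, stick leaning 0.45 rad from vertical to the demagnetiser's -x (towards the robot); 0.9 = on, leaning 0.45 rad to +x. Stiff, stays where it is left; about 1.5 N at its tip.
- toggle_tip (a point): Centre of the 13 mm ball at the end of the switch's steel stick (8 mm thick), 40 mm from the pivot.
- toggle_pivot (a point): Pivot of the switch, 6 mm above the panel, at x -35, y -150 mm in the demagnetiser's frame; the stick swings about the demagnetiser's y axis.
- bottle: White bottle with red cap, 57 mm in diameter and 130 mm high, standing behind the demagnetiser; origin at the centre of its underside. A bystander: it must stay standing.

How it is judged (in metres and radians):
On the way, in this order (a step that is already met when the one before it is completed fails the run):
1. the tin is pushed home against the back of the mouth, the power switch still off (y of box_mid in the frame of demagnetiser below 0.005 m and x of box_mid in the frame of demagnetiser between -0.01 and 0.01 m and z of box_mid in the frame of demagnetiser below 0.022 m and value of joint toggle below 0.3 rad), for 0.2 s.
2. the selector rests in its fifth click, the power switch still off (value of joint selector between 1.97 and 2.22 rad and value of joint toggle below 0.3 rad), for 0.2 s.
At the end, for the whole second after the job is handed in: The tin is home (within 5 mm of the back of the mouth, square within 0.1 rad, flat on the bench top), the selector rests in its fifth click (2.094 within 0.12 rad), the power switch is thrown over (above 0.75 rad) and the bottle stands (y of box_mid in the frame of demagnetiser below 0.005 m and x of box_mid in the frame of demagnetiser between -0.01 and 0.01 m and z of box_mid in the frame of demagnetiser below 0.022 m and angle between the x axis of box_mid and the y axis of demagnetiser, either way round below 0.1 rad and value of joint selector between 1.97 and 2.22 rad and value of joint toggle above 0.75 rad and angle between bottle's own z axis and vertical below 0.3 rad); the robot touches nothing.
It fails at once if the power switch is thrown on while the selector is not on its fifth step (value of joint toggle above 0.5 rad and (value of joint selector below 1.83 rad or value of joint selector above 2.36 rad)).
It fails at once if the bottle is knocked over (angle between bottle's own z axis and vertical above 0.5 rad).
It also fails if it takes over 67 s, if anything falls off the work surface, if the arm or the gripper's body presses on something with over 40 N, if the wrist force passes 120 N, or if a joint passes its speed limit or range.

## Working session

There is one attempt and no reset: what is moved stays moved. The work goes in short steps, Python scripts to look and compute and a tool call to move; the robot and the scene stay as the last step left them, time stands still between calls to the robot, and variables do not carry over. Pictures are saved under pics/ and viewed, at most 10 in all, crops included, and the job is handed in when it is done.

Besides the shell and the picture viewer there is one more tool, called by a JSON object that holds its "name" and its "arguments". carry_out: Moves the arm, as the interface text tells. Its arguments: {"type":"object","properties":{"series":{"type":"array","items":{"type":"object","properties":{"tx":{"type":"number","minimum":-1,"maximum":1},"ty":{"type":"number","minimum":-1,"maximum":1},"tz":{"type":"number","minimum":-1,"maximum":1},"wx":{"type":"number","minimum":-1,"maximum":1},"wy":{"type":"number","minimum":-1,"maximum":1},"wz":{"type":"number","minimum":-1,"maximum":1}}}},"hand":{"type":"number"},"grip_force":{"type":"number"}},"required":["series"]}

```bash
mkdir -p pics
python3 - <<'E'
from station import monitor, imaging, job
import cv2,numpy as np,pickle
o=monitor.get_obs();print({k:np.round(v,3).tolist() for k,v in o.items()})
for n in("top","side"):
    d=imaging.get_image(n);pickle.dump(d,open(f'{n}0.pkl','wb'))
    cv2.imwrite(f'pics/{n}0.png',cv2.resize(d['pixels'][...,::-1],(800,600),interpolation=cv2.INTER_CUBIC))
    print(n,d['fx'],d['cx'],d['cy'],np.round(-np.array(d['R']).T@d['t']),np.round(d['R'],2).tolist())
E
```

```text
{'time_s': 0.0, 'joint_pos': [1.151, 0.427, 0.074, 1.607, -0.034, 1.111, -0.067], 'qd': [-0.002, 0.0, -0.001, -0.0, 0.001, 0.002, 0.002], 'joint_torque': [-0.002, -94.985, 3.76, -46.353, 0.019, 0.01, 0.0], 'tool_pos': [180.435, -650.006, 227.5], 'tool_rot': [0.991, 0.135, -0.0, -0.001], 'contact_force': [0.195, 0.685, 0.476], 'wrist_torque': [-0.017, 0.036, 0.012], 'finger_force': 0.0, 'gripper_width': 0.997}
top 361.6484981233521 254.61984281216928 192.17558348543838 [ 473.   27. 1073.] [[0.03, -1.0, 0.02], [-0.98, -0.03, -0.17], [0.17, -0.01, -0.98]]
side 389.30939427928786 262.4156921255848 185.00186168484038 [517. 840. 580.] [[-0.99, -0.14, 0.02], [-0.07, 0.38, -0.92], [0.12, -0.91, -0.39]]
```

View pics/top0.png

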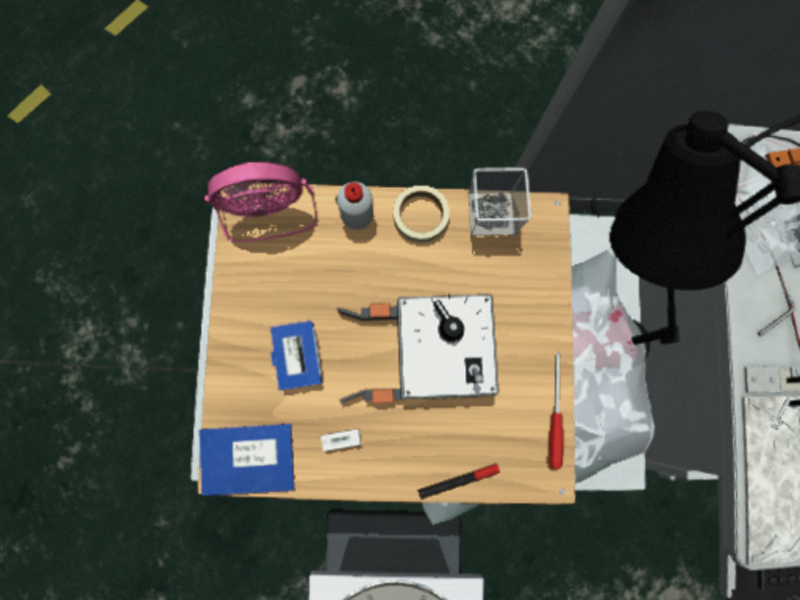

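View pics/side0.png

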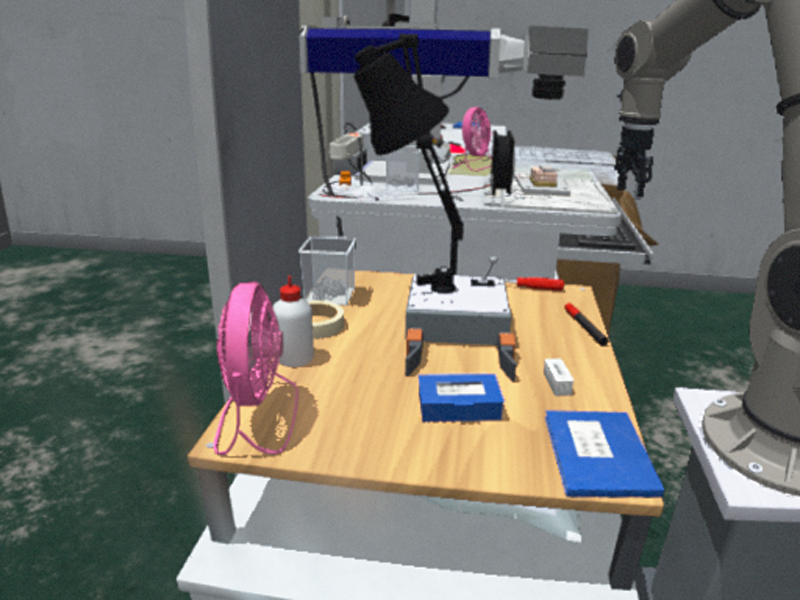

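```bash
cat > h.py <<'E'
import cv2,numpy as np,pickle
def ray(d,uv):
    K=np.array([[d['fx'],0,d['cx']],[0,d['fy'],d['cy']],[0,0,1]])
    p=cv2.undistortPoints(np.array(uv,float).reshape(-1,1,2),K,np.array(d['D'])).reshape(-1,2)
    R=np.array(d['R']);c=-R.T@np.array(d['t']).ravel()
    return c,np.c_[p,np.ones(len(p))]@R
def onz(d,uv,z):
    c,r=ray(d,uv);return c+r*((z-c[2])/r[:,2])[:,None]
def proj(d,X):
    K=np.array([[d['fx'],0,d['cx']],[0,d['fy'],d['cy']],[0,0,1]])
    return cv2.projectPoints(np.array(X,float).reshape(-1,1,3),cv2.Rodrigues(np.array(d['R']))[0],np.array(d['t'],float).reshape(3),K,np.array(d['D']))[0].reshape(-1,2)
def crop(d,x0,y0,w,h,s,fn):
    cv2.imwrite(fn,cv2.resize(d['pixels'][y0:y0+h,x0:x0+w,::-1],None,fx=s,fy=s,interpolation=cv2.INTER_CUBIC))
E
python3 - <<'E'
from h import *
d=pickle.load(open('top0.pkl','rb'))
crop(d,166,180,160,88,5,'pics/topc.png')
E
```

```text
(no output)
```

View pics/topc.png

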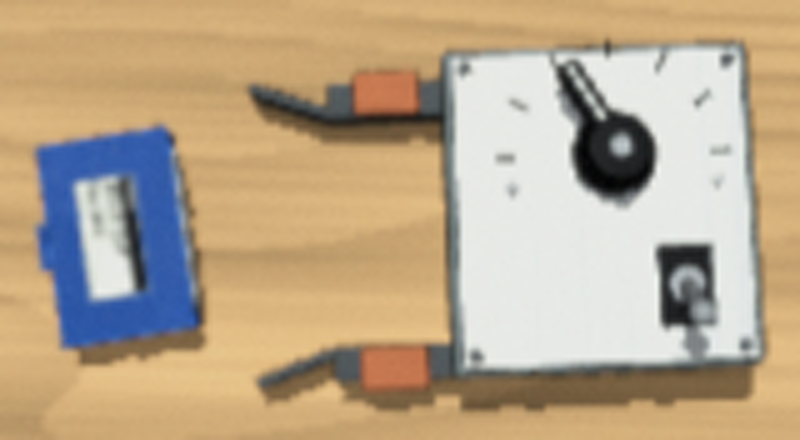

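```bash
cat >> h.py <<'E'
def fit(L,W):
    L=np.array(L,float);W=np.array(W,float)[:,:2];l=L-L.mean(0);w=W-W.mean(0)
    a=np.arctan2((l[:,0]*w[:,1]-l[:,1]*w[:,0]).sum(),(l*w).sum());R=np.array([[np.cos(a),-np.sin(a)],[np.sin(a),np.cos(a)]])
    t=W.mean(0)-R@L.mean(0);return a,t,np.linalg.norm(L@R.T+t-W,axis=1)
E
python3 - <<'E'
from h import *
d=pickle.load(open('top0.pkl','rb'))
px=lambda P:(np.array(P,float)+.5)/5-.5+[166,180]
a,t,e=fit([(85,-36),(85,-188),(-75,-188),(-75,-36)],onz(d,px([(443,53),(747,42),(763,358),(458,375)]),200))
print('dem',a,t,e)
b,s,e=fit([(32,51.5),(-32,51.5),(-32,-51.5),(32,-51.5)][0:0] or [(-32,51.5),(32,51.5),(32,-51.5),(-32,-51.5)],onz(d,px([(37,148),(165,127),(198,327),(62,347)]),169))
print('tin',b,s,e)
R=np.array([[np.cos(a),-np.sin(a)],[np.sin(a),np.cos(a)]])
print('tin in dem',R.T@(s-t), 'sel',R@[30,-118]+t,'tog',R@[-35,-150]+t,'mouth',R@[0,22]+t)
print('hub',onz(d,px([(615,150)]),234))
for n in ('lamp',):
  for z in (140,400,600): print(z,onz(d,[(390,125),(476,125),(435,180),(227,122)],z).round().tolist())
dd=pickle.load(open('side0.pkl','rb'));c,r=ray(dd,[(403*.64,100*.64),(455*.64,265*.64),(400*.64,36*.64)])
print(c,r/abs(r[:,1:2]))
E
```

```text
dem 0.06556413336297645 [546.44308208  48.32335727] [2.4804807  2.25048808 4.17309402 2.47566052]
tin -1.377222989062056 [539.21403758 177.86876775] [1.26416417 1.03422184 2.34683644 2.4279377 ]
tin in dem [  1.27393627 129.7407012 ] sel [584.10965146 -67.45759778] tog [ 521.34585719 -103.64746001] mouth [545.00170433  70.27608899]
hub [[581.45566173 -64.71794815 234.        ]]
140 [[838.0, -358.0, 140.0], [853.0, -621.0, 140.0], [685.0, -479.0, 140.0], [829.0, 95.0, 140.0]]
400 [[736.0, -251.0, 400.0], [747.0, -441.0, 400.0], [626.0, -338.0, 400.0], [730.0, 76.0, 400.0]]
600 [[658.0, -168.0, 600.0], [666.0, -302.0, 600.0], [581.0, -230.0, 600.0], [654.0, 61.0, 600.0]]
[516.65237977 839.82016908 580.36810067] [[ 0.14990288 -1.         -0.09295612]
 [ 0.05367648 -1.         -0.3707533 ]
 [ 0.15621166 -1.          0.00628873]]
```

{"name": "carry_out", "arguments": {"series": [{"tx":0.76,"ty":1,"tz":0.4,"wz":0.8},{"tx":0.76,"ty":1,"tz":0.4,"wz":0.8},{"tx":0.76,"ty":1,"tz":0.4,"wz":0.8},{"tx":0.76,"ty":1,"tz":0.4,"wz":0.8},{"tx":0.76,"ty":1,"tz":0.4,"wz":0.8},{"tx":0.76,"ty":1,"tz":0.4,"wz":0.8},{"tx":0.76,"ty":1,"tz":0.4,"wz":0.8},{"tx":0.76,"ty":1,"tz":0.4,"wz":0.8}], "hand": 0}}

```text
invalid input
```

{"name": "carry_out", "arguments": {"series": [{"tx":0.76,"ty":0.98,"tz":0.4,"wx":0,"wy":0,"wz":0.8},{"tx":0.76,"ty":0.98,"tz":0.4,"wx":0,"wy":0,"wz":0.8},{"tx":0.76,"ty":0.98,"tz":0.4,"wx":0,"wy":0,"wz":0.8},{"tx":0.76,"ty":0.98,"tz":0.4,"wx":0,"wy":0,"wz":0.8},{"tx":0.76,"ty":0.98,"tz":0.4,"wx":0,"wy":0,"wz":0.8},{"tx":0.76,"ty":0.98,"tz":0.4,"wx":0,"wy":0,"wz":0.8},{"tx":0.76,"ty":0.98,"tz":0.4,"wx":0,"wy":0,"wz":0.8},{"tx":0.76,"ty":0.98,"tz":0.4,"wx":0,"wy":0,"wz":0.8}], "hand": 0.0, "grip_force": 30}}

```text
time_s: 0.77
tool_pos: [372.1, -402.8, 329.1]
tool_rot: [0.944, 0.33, 0.0, 0.0]
contact_force: [-0.6, -0.9, 0.3]
gripper_width: 0.501
finger_force: 0.0
```

{"name": "carry_out", "arguments": {"series": [{"tx":0.32,"ty":0.98,"tz":0.0,"wz":0.96},{"tx":0.32,"ty":0.98,"tz":0.0,"wz":0.96},{"tx":0.32,"ty":0.98,"tz":0.0,"wz":0.96},{"tx":0.32,"ty":0.98,"tz":0.0,"wz":0.96},{"tx":0.32,"ty":0.98,"tz":0.0,"wz":0.96},{"tx":0.32,"ty":0.98,"tz":0.0,"wz":0.96},{"tx":0.32,"ty":0.98,"tz":0.0,"wz":0.96}]}}

```text
invalid input
```

{"name": "carry_out", "arguments": {"series": [{"tx":0.32,"ty":0.98,"tz":0.0,"wz":0.97},{"tx":0.32,"ty":0.98,"tz":0.0,"wz":0.97},{"tx":0.32,"ty":0.98,"tz":0.0,"wz":0.97},{"tx":0.32,"ty":0.98,"tz":0.0,"wz":0.97},{"tx":0.32,"ty":0.98,"tz":0.0,"wz":0.97},{"tx":0.32,"ty":0.98,"tz":0.0,"wz":0.97},{"tx":0.32,"ty":0.98,"tz":0.0,"wz":0.97}]}}

```text
invalid input
```

{"name": "carry_out", "arguments": {"series": [{"tx":0.32,"ty":0.98,"tz":0,"wx":0,"wy":0,"wz":0.96},{"tx":0.32,"ty":0.98,"tz":0,"wx":0,"wy":0,"wz":0.96},{"tx":0.32,"ty":0.98,"tz":0,"wx":0,"wy":0,"wz":0.96},{"tx":0.32,"ty":0.98,"tz":0,"wx":0,"wy":0,"wz":0.96},{"tx":0.32,"ty":0.98,"tz":0,"wx":0,"wy":0,"wz":0.96},{"tx":0.32,"ty":0.98,"tz":0,"wx":0,"wy":0,"wz":0.96},{"tx":0.32,"ty":0.98,"tz":0,"wx":0,"wy":0,"wz":0.96}]}}

```text
time_s: 1.35
tool_pos: [452.1, -153.8, 328.5]
tool_rot: [0.837, 0.547, 0.001, -0.0]
contact_force: [0.1, 0.8, -0.2]
gripper_width: 0.503
finger_force: 0.0
```

{"name": "carry_out", "arguments": {"series": [{"tx":0.32,"ty":0.98,"tz":0,"wx":0,"wy":0,"wz":0.97},{"tx":0.32,"ty":0.98,"tz":0,"wx":0,"wy":0,"wz":0.97},{"tx":0.32,"ty":0.98,"tz":0,"wx":0,"wy":0,"wz":0.97},{"tx":0.32,"ty":0.98,"tz":0,"wx":0,"wy":0,"wz":0.97},{"tx":0.32,"ty":0.98,"tz":0,"wx":0,"wy":0,"wz":0.97},{"tx":0.32,"ty":0.98,"tz":0,"wx":0,"wy":0,"wz":0.97},{"tx":0.32,"ty":0.98,"tz":0,"wx":0,"wy":0,"wz":0.97}]}}

```text
time_s: 1.93
tool_pos: [531.0, 91.5, 328.2]
tool_rot: [0.681, 0.732, 0.001, -0.001]
contact_force: [0.0, -0.0, -0.8]
gripper_width: 0.498
finger_force: 0.0
```

Run:
```python
from h import *
from station import imaging
d=imaging.get_image("wrist");pickle.dump(d,open('w0.pkl','wb'))
cv2.imwrite('pics/w0.png',cv2.resize(d['pixels'][...,::-1],(800,600),interpolation=cv2.INTER_CUBIC))
print(-np.array(d['R']).T@d['t'])
```

```text
[525.59490411 168.61172797 474.78458647]
```

View pics/w0.png

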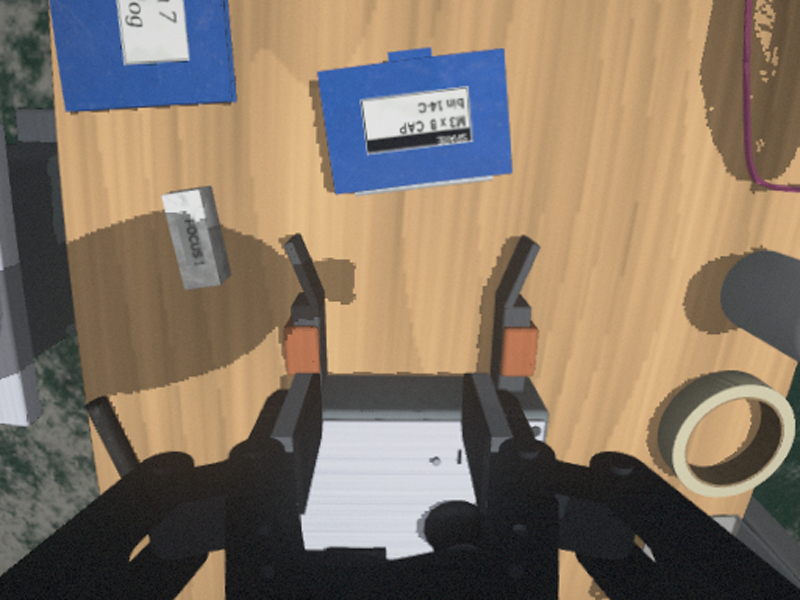

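Run:
```python
from h import *
d=pickle.load(open('w0.pkl','rb'))
px=lambda P:(np.array(P,float)+.5)*.64-.5
T=onz(d,px([(318,71),(502,48),(512,174),(336,193)]),169)
b,s,e=fit([(-51.5,32),(51.5,32),(51.5,-32),(-51.5,-32)],T)
print('tin',b,s,e)
print('limb tips',onz(d,px([(325,303),(495,303)]),170), 'panel corners',onz(d,px([(318,421),(547,421)]),200))
a=.0656;t=np.array([546.44,48.32]);R=np.array([[np.cos(a),-np.sin(a)],[np.sin(a),np.cos(a)]])
print('pred',R@[-57,22]+t,R@[57,22]+t,R@[85,-36]+t, R.T@(s-t))
print(proj(d,[[*(R@p+t),z] for p,z in [((-57,22),170),((57,22),170),((85,-36),200)]])/.64)
```

```text
tin 0.19042952118238232 [539.0828295 175.4034239] [1.9680812  2.39119611 2.52206138 1.63320799]
limb tips [[491.56267134  65.4789218  170.        ]
 [596.1361324   73.01870298 170.        ]] panel corners [[4.92995626e+02 5.14850073e-01 2.00000000e+02]
 [6.31035557e+02 1.00103851e+01 2.00000000e+02]]
pred [488.12043666  66.53616129] [601.87523309  74.00919874] [633.61707934  17.96943431] [  0.98934871 127.29236339]
[[319.198776   300.70766563]
 [504.10251867 301.83001831]
 [553.16131544 409.3779467 ]]
```

{"name": "carry_out", "arguments": {"series": [{"tx":0,"ty":0.66,"tz":0,"wx":0,"wy":0,"wz":0},{"tx":0,"ty":0.66,"tz":0,"wx":0,"wy":0,"wz":0},{"tx":0,"ty":0.66,"tz":0,"wx":0,"wy":0,"wz":0},{"tx":0,"ty":0.66,"tz":-0.1,"wx":0,"wy":0,"wz":0},{"tx":0,"ty":0.66,"tz":-0.3,"wx":0,"wy":0,"wz":0},{"tx":0,"ty":0.66,"tz":-0.45,"wx":0,"wy":0,"wz":0},{"tx":0,"ty":0.66,"tz":-0.56,"wx":0,"wy":0,"wz":0},{"tx":0,"ty":0.66,"tz":-0.56,"wx":0,"wy":0,"wz":0}]}}

```text
time_s: 2.65
tool_pos: [527.5, 247.3, 181.7]
tool_rot: [0.684, 0.73, -0.004, -0.002]
contact_force: [-1.2, -1.0, -0.4]
gripper_width: 0.498
finger_force: 0.0
```

{"name": "carry_out", "arguments": {"series": [{"tx":0,"ty":0,"tz":-0.04,"wx":0,"wy":0,"wz":0},{"tx":0,"ty":0,"tz":-0.08,"wx":0,"wy":0,"wz":0},{"tx":0,"ty":0,"tz":-0.08,"wx":0,"wy":0,"wz":0}]}}

```text
time_s: 2.9
tool_pos: [530.9, 249.3, 168.2]
tool_rot: [0.684, 0.729, 0.0, 0.0]
contact_force: [-0.0, -0.3, -0.9]
gripper_width: 0.5
finger_force: 0.0
```

{"name": "carry_out", "arguments": {"series": [{"tx":0.006,"ty":-0.04,"tz":-0.02,"wx":0,"wy":0,"wz":-0.01},{"tx":0.01,"ty":-0.1,"tz":-0.02,"wx":0,"wy":0,"wz":-0.01},{"tx":0.015,"ty":-0.16,"tz":-0.02,"wx":0,"wy":0,"wz":-0.01},{"tx":0.019,"ty":-0.22,"tz":-0.02,"wx":0,"wy":0,"wz":-0.01},{"tx":0.023,"ty":-0.28,"tz":-0.02,"wx":0,"wy":0,"wz":-0.01},{"tx":0.027,"ty":-0.34,"tz":-0.02,"wx":0,"wy":0,"wz":-0.01},{"tx":0.031,"ty":-0.4,"tz":-0.02,"wx":0,"wy":0,"wz":-0.01},{"tx":0.035,"ty":-0.45,"tz":-0.02,"wx":0,"wy":0,"wz":-0.01}]}}

```text
time_s: 3.57
tool_pos: [540.4, 136.1, 165.0]
tool_rot: [0.686, 0.728, 0.001, 0.001]
contact_force: [-0.1, 2.6, 4.8]
gripper_width: 0.5
finger_force: 2.3
```

Run:
```python
from h import *
from station import imaging
d=imaging.get_image("wrist");pickle.dump(d,open('w1.pkl','wb'))
cv2.imwrite('pics/w1.png',cv2.resize(d['pixels'][...,::-1],(800,600),interpolation=cv2.INTER_CUBIC))
```

```text
(no output)
```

View pics/w1.png

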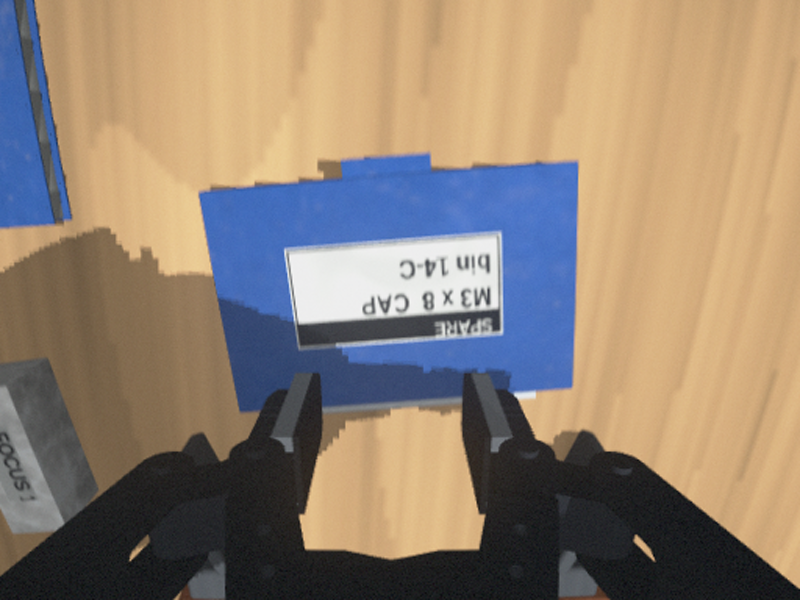

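Run:
```python
from h import *
d=pickle.load(open('w1.pkl','rb'))
px=lambda P:(np.array(P,float)+.5)*.64-.5
for z in(169,):
  b,s,e=fit([(-51.5,32),(51.5,32),(51.5,-32),(-51.5,-32)],onz(d,px([(201,192),(578,162),(572,388),(240,411)]),z));print(b,s,e)
print(onz(d,px([(305,375),(475,375)]),169))
print(-np.array(d['R']).T@d['t'],np.round(d['R'],2))
from station import monitor
o=monitor.get_obs();print(o['tool_pos'],o['contact_force'],o['joint_pos'])
print([proj(d,[[540.4,136.1,z]])/.64 for z in (146,155,165)])
```

```text
0.135544289753661 [540.13457969 168.70369268] [1.77837637 1.92148873 1.85887769 1.81334971]
[[513.886879   141.99568628 169.        ]
 [565.19186067 144.9897685  169.        ]]
[535.60488859 213.575511   311.4560325 ] [[ 1.    0.06  0.  ]
 [ 0.06 -0.95  0.3 ]
 [ 0.02 -0.3  -0.95]]
[540.78748835 133.67258484 164.82172898] [-2.25927137  0.63121242 12.29654339] [ 0.18425482  0.37351302 -0.66306265  1.90482334  0.28080578  0.95366382
 -0.55264307]
[array([[391.03527804, 364.75352655]]), array([[391.07207314, 376.34391896]]), array([[391.11745086, 390.62419632]])]
```

{"name": "carry_out", "arguments": {"series": [{"tx":0,"ty":0,"tz":0.1,"wx":0,"wy":0,"wz":0},{"tx":0,"ty":0,"tz":0.16,"wx":0,"wy":0,"wz":0},{"tx":-0.01,"ty":0.15,"tz":0.16,"wx":0,"wy":0,"wz":0},{"tx":-0.02,"ty":0.3,"tz":0.16,"wx":0,"wy":0,"wz":0},{"tx":-0.03,"ty":0.43,"tz":0.16,"wx":0,"wy":0,"wz":0},{"tx":-0.03,"ty":0.43,"tz":0.1,"wx":0,"wy":0,"wz":0},{"tx":-0.03,"ty":0.43,"tz":0,"wx":0,"wy":0,"wz":0},{"tx":-0.03,"ty":0.43,"tz":0,"wx":0,"wy":0,"wz":0}]}}

```text
time_s: 4.28
tool_pos: [530.8, 243.4, 160.7]
tool_rot: [0.686, 0.728, -0.002, -0.0]
contact_force: [-1.1, -2.4, -1.6]
gripper_width: 0.502
finger_force: 0.0
```

{"name": "carry_out", "arguments": {"series": [{"tx":0,"ty":0,"tz":-0.016,"wx":0,"wy":0,"wz":0},{"tx":0,"ty":0,"tz":-0.016,"wx":0,"wy":0,"wz":0}]}}

```text
time_s: 4.45
tool_pos: [532.3, 244.0, 160.0]
tool_rot: [0.686, 0.728, 0.0, 0.0]
contact_force: [-1.2, -0.0, 0.4]
gripper_width: 0.501
finger_force: 0.0
```

{"name": "carry_out", "arguments": {"series": [{"tx":0,"ty":0,"tz":-0.012,"wx":0,"wy":0,"wz":0},{"tx":0,"ty":0,"tz":-0.012,"wx":0,"wy":0,"wz":0}]}}

```text
time_s: 4.62
tool_pos: [532.3, 244.3, 156.9]
tool_rot: [0.686, 0.728, 0.0, 0.0]
contact_force: [0.1, 0.4, 0.1]
gripper_width: 0.501
finger_force: 0.0
```

{"name": "carry_out", "arguments": {"series": [{"tx":0,"ty":0,"tz":-0.012,"wx":0,"wy":0,"wz":0},{"tx":0,"ty":0,"tz":-0.012,"wx":0,"wy":0,"wz":0}]}}

```text
time_s: 4.78
tool_pos: [531.9, 244.4, 153.2]
tool_rot: [0.686, 0.728, 0.0, 0.0]
contact_force: [-0.2, -0.2, -0.5]
gripper_width: 0.499
finger_force: 0.0
```

{"name": "carry_out", "arguments": {"series": [{"tx":0,"ty":0,"tz":-0.016,"wx":0,"wy":0,"wz":0},{"tx":0,"ty":0,"tz":-0.016,"wx":0,"wy":0,"wz":0}]}}

```text
time_s: 4.95
tool_pos: [531.6, 244.4, 148.7]
tool_rot: [0.686, 0.728, -0.0, -0.0]
contact_force: [-0.7, -0.8, 0.2]
gripper_width: 0.501
finger_force: 0.0
```

{"name": "carry_out", "arguments": {"series": [{"tx":0,"ty":0,"tz":-0.012,"wx":0,"wy":0,"wz":0},{"tx":0,"ty":0,"tz":-0.012,"wx":0,"wy":0,"wz":0}]}}

```text
time_s: 5.12
tool_pos: [531.6, 244.6, 145.7]
tool_rot: [0.686, 0.728, -0.0, -0.0]
contact_force: [-0.8, 0.4, 0.1]
gripper_width: 0.499
finger_force: 0.0
```

{"name": "carry_out", "arguments": {"series": [{"tx":0.004,"ty":-0.04,"tz":0,"wx":0,"wy":0,"wz":0},{"tx":0.008,"ty":-0.08,"tz":0,"wx":0,"wy":0,"wz":0},{"tx":0.011,"ty":-0.12,"tz":0,"wx":0,"wy":0,"wz":0},{"tx":0.014,"ty":-0.16,"tz":0,"wx":0,"wy":0,"wz":0},{"tx":0.017,"ty":-0.2,"tz":0,"wx":0,"wy":0,"wz":0},{"tx":0.02,"ty":-0.24,"tz":0,"wx":0,"wy":0,"wz":0},{"tx":0.022,"ty":-0.27,"tz":0,"wx":0,"wy":0,"wz":0}]}}

```text
time_s: 5.7
tool_pos: [537.5, 175.6, 146.3]
tool_rot: [0.686, 0.728, -0.0, 0.0]
contact_force: [1.1, 1.8, 0.3]
gripper_width: 0.497
finger_force: 1.2
```

Run:
```python
from h import *
from station import imaging
d=imaging.get_image("wrist");pickle.dump(d,open('w2.pkl','wb'))
t=imaging.get_image("top");pickle.dump(t,open('top2.pkl','wb'))
a=cv2.resize(d['pixels'],(532,400),interpolation=cv2.INTER_CUBIC)
s=imaging.get_image("side");pickle.dump(s,open('side2.pkl','wb'))
b=cv2.resize(s['pixels'][160:310,230:330],(267,400),interpolation=cv2.INTER_CUBIC)
cv2.imwrite('pics/w2.png',np.hstack([a,b])[...,::-1])
```

```text
(no output)
```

View pics/w2.png

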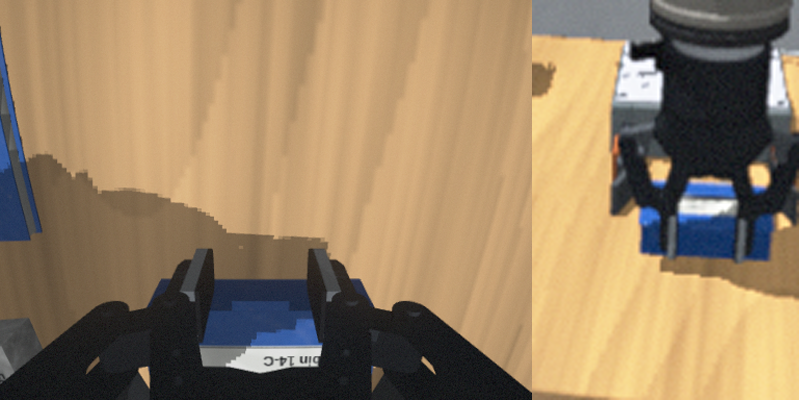

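{"name": "carry_out", "arguments": {"series": [{"tx":0.002,"ty":-0.04,"tz":0,"wx":0,"wy":0,"wz":0},{"tx":0.005,"ty":-0.08,"tz":0,"wx":0,"wy":0,"wz":0},{"tx":0.008,"ty":-0.12,"tz":0,"wx":0,"wy":0,"wz":0},{"tx":0.01,"ty":-0.16,"tz":0,"wx":0,"wy":0,"wz":0},{"tx":0.013,"ty":-0.2,"tz":0,"wx":0,"wy":0,"wz":0},{"tx":0.016,"ty":-0.24,"tz":0,"wx":0,"wy":0,"wz":0},{"tx":0.018,"ty":-0.27,"tz":0,"wx":0,"wy":0,"wz":0}]}}

```text
time_s: 6.43
tool_pos: [541.9, 108.1, 146.2]
tool_rot: [0.686, 0.728, -0.0, 0.0]
contact_force: [-0.0, 3.2, 2.4]
gripper_width: 0.502
finger_force: 1.7
```

{"name": "carry_out", "arguments": {"series": [{"tx":0.002,"ty":-0.02,"tz":0,"wx":0,"wy":0,"wz":0},{"tx":0.003,"ty":-0.04,"tz":0,"wx":0,"wy":0,"wz":0},{"tx":0.003,"ty":-0.04,"tz":0,"wx":0,"wy":0,"wz":0}]}}

```text
time_s: 6.68
tool_pos: [542.5, 98.3, 146.0]
tool_rot: [0.686, 0.728, -0.0, 0.0]
contact_force: [1.0, -0.1, 1.2]
gripper_width: 0.504
finger_force: 0.0
```

{"name": "carry_out", "arguments": {"series": [{"tx":0.001,"ty":-0.015,"tz":0,"wx":0,"wy":0,"wz":0},{"tx":0.001,"ty":-0.02,"tz":0,"wx":0,"wy":0,"wz":0},{"tx":0.001,"ty":-0.02,"tz":0,"wx":0,"wy":0,"wz":0}]}}

```text
time_s: 6.93
tool_pos: [542.7, 94.4, 146.1]
tool_rot: [0.686, 0.728, -0.0, -0.0]
contact_force: [-0.9, -1.4, -0.5]
gripper_width: 0.497
finger_force: 0.0
```

{"name": "carry_out", "arguments": {"series": [{"tx":0.001,"ty":-0.01,"tz":0,"wx":0,"wy":0,"wz":0},{"tx":0.001,"ty":-0.02,"tz":0,"wx":0,"wy":0,"wz":0},{"tx":0.001,"ty":-0.02,"tz":0,"wx":0,"wy":0,"wz":0}]}}

```text
time_s: 7.18
tool_pos: [543.0, 89.2, 146.1]
tool_rot: [0.686, 0.728, -0.0, 0.0]
contact_force: [-0.4, 0.1, -0.1]
gripper_width: 0.498
finger_force: 0.1
```

{"name": "carry_out", "arguments": {"series": [{"tx":0,"ty":-0.01,"tz":0,"wx":0,"wy":0,"wz":0},{"tx":0,"ty":-0.012,"tz":0,"wx":0,"wy":0,"wz":0},{"tx":0,"ty":-0.012,"tz":0,"wx":0,"wy":0,"wz":0}]}}

```text
time_s: 7.43
tool_pos: [542.8, 88.4, 146.3]
tool_rot: [0.685, 0.728, 0.001, -0.001]
contact_force: [-1.7, 10.8, -1.8]
gripper_width: 0.504
finger_force: 5.3
```

{"name": "carry_out", "arguments": {"series": [{"tx":0,"ty":-0.006,"tz":0,"wx":0,"wy":0,"wz":0},{"tx":0,"ty":-0.006,"tz":0,"wx":0,"wy":0,"wz":0},{"tx":0,"ty":-0.006,"tz":0,"wx":0,"wy":0,"wz":0}]}}

```text
time_s: 7.68
tool_pos: [542.8, 88.2, 146.4]
tool_rot: [0.685, 0.729, 0.001, -0.001]
contact_force: [-2.0, 16.7, -1.6]
gripper_width: 0.502
finger_force: 8.5
```

{"name": "carry_out", "arguments": {"series": [{"tx":-0.01,"ty":0.06,"tz":0,"wx":0,"wy":0,"wz":0},{"tx":-0.02,"ty":0.14,"tz":0.05,"wx":0,"wy":0,"wz":0},{"tx":-0.02,"ty":0.3,"tz":0.2,"wx":0,"wy":0,"wz":0},{"tx":-0.02,"ty":0.3,"tz":0.36,"wx":0,"wy":0,"wz":0},{"tx":-0.02,"ty":0.3,"tz":0.52,"wx":0,"wy":0,"wz":0},{"tx":-0.02,"ty":0.3,"tz":0.68,"wx":0,"wy":0,"wz":0},{"tx":-0.02,"ty":0.3,"tz":0.72,"wx":0,"wy":0,"wz":0},{"tx":-0.02,"ty":0.3,"tz":0.72,"wx":0,"wy":0,"wz":0}]}}

```text
time_s: 8.35
tool_pos: [539.4, 160.8, 330.7]
tool_rot: [0.686, 0.728, 0.002, 0.002]
contact_force: [0.6, 0.5, -0.5]
gripper_width: 0.5
finger_force: 0.0
```

{"name": "carry_out", "arguments": {"series": [{"tx":0.288,"ty":-0.83,"tz":0,"wx":0,"wy":0,"wz":-1},{"tx":0.288,"ty":-0.83,"tz":0,"wx":0,"wy":0,"wz":-1},{"tx":0.288,"ty":-0.83,"tz":0,"wx":0,"wy":0,"wz":-1},{"tx":0.288,"ty":-0.83,"tz":0,"wx":0,"wy":0,"wz":-1},{"tx":0.288,"ty":-0.83,"tz":0,"wx":0,"wy":0,"wz":-1},{"tx":0.288,"ty":-0.83,"tz":0,"wx":0,"wy":0,"wz":-1}]}}

```text
time_s: 8.85
tool_pos: [610.7, -55.1, 324.8]
tool_rot: [0.846, 0.532, -0.001, 0.001]
contact_force: [-0.6, -1.1, -1.0]
gripper_width: 0.499
finger_force: 0.0
```

{"name": "carry_out", "arguments": {"series": [{"tx":0,"ty":0,"tz":0,"wx":0,"wy":0,"wz":-1},{"tx":0,"ty":0,"tz":0,"wx":0,"wy":0,"wz":-1},{"tx":0,"ty":0,"tz":0,"wx":0,"wy":0,"wz":-1},{"tx":0,"ty":0,"tz":0,"wx":0,"wy":0,"wz":-1},{"tx":0,"ty":0,"tz":0,"wx":0,"wy":0,"wz":-1},{"tx":0,"ty":0,"tz":0,"wx":0,"wy":0,"wz":-1}]}}

```text
time_s: 9.35
tool_pos: [609.8, -47.3, 325.7]
tool_rot: [0.95, 0.312, -0.0, -0.0]
contact_force: [-0.3, -0.4, 0.2]
gripper_width: 0.498
finger_force: 0.0
```

Run:
```python
from h import *
from station import imaging,monitor
print(np.round(monitor.get_obs()['joint_pos'],2))
d=imaging.get_image("wrist");pickle.dump(d,open('w3.pkl','wb'))
cv2.imwrite('pics/w3.png',cv2.resize(d['pixels'][...,::-1],(800,600),interpolation=cv2.INTER_CUBIC))
```

```text
[ 0.34  0.29 -0.46  1.61  0.13  1.28 -1.08]
```

View pics/w3.png

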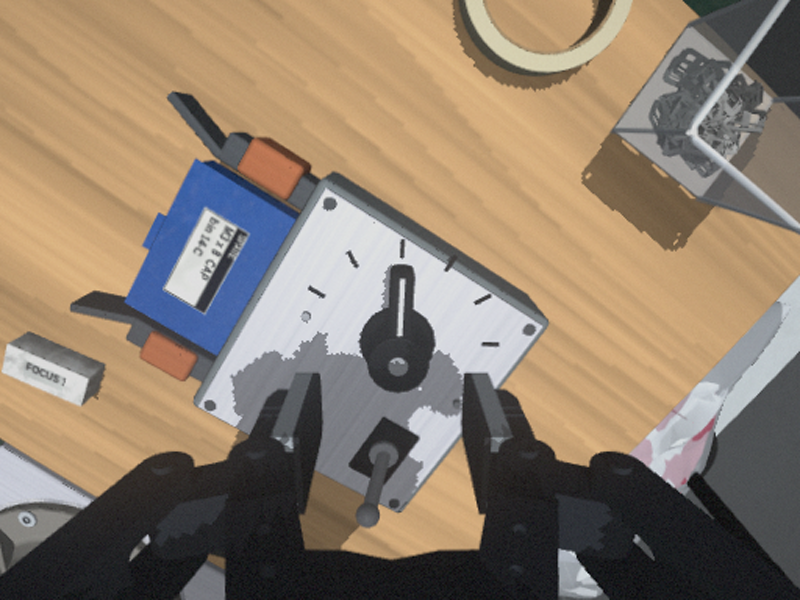

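Run:
```python
from h import *
d=pickle.load(open('w3.pkl','rb'))
px=lambda P:(np.array(P,float)+.5)*.64-.5
a,t,e=fit([(85,-36),(85,-188),(-75,-188),(-75,-36)],onz(d,px([(327,176),(548,322),(399,512),(195,405)]),200));print('dem',a,t,e)
R=np.array([[np.cos(a),-np.sin(a)],[np.sin(a),np.cos(a)]])
print('sel',R@[30,-118]+t,'tog',R@[-35,-150]+t)
print('hub',onz(d,px([(398,366)]),234),'tip',onz(d,px([(403,266)]),232),'ball',onz(d,px([(368,515)]),242))
b,s,e=fit([(-51.5,32),(51.5,32),(51.5,-32),(-51.5,-32)],onz(d,px([(127,303),(198,160),(298,211),(216,355)]),169))
print('tin',b-a,R.T@(s-t),e)
o=np.array([609.8,-47.3,325.7]);print(proj(d,[o-[0,0,z] for z in(0,80,100)])/.64)
```

```text
dem 0.06589107352474032 [548.30342662  46.01945544] [3.4210446  4.93363896 4.17901628 4.29790758]
sel [586.00784743 -69.7491787 ] tog [ 523.25588843 -105.959559  ]
hub [[583.46613308 -70.69026606 234.        ]] tip [[625.95157275 -42.08683788 232.        ]] ball [[ 504.84549234 -108.72531555  242.        ]]
tin 0.01290687953236204 [-1.87365108 -1.8728634 ] [0.65140795 1.24016251 3.48540643 2.03345705]
[[391.03877433 390.23830428]
 [391.32578006 307.1886246 ]
 [391.37116081 294.03777899]]
```

{"name": "carry_out", "arguments": {"series": [{"tx":0.01,"ty":-0.015,"tz":-0.1,"wx":0,"wy":0,"wz":-0.087},{"tx":0.01,"ty":-0.015,"tz":-0.2,"wx":0,"wy":0,"wz":-0.087},{"tx":0.01,"ty":-0.015,"tz":-0.24,"wx":0,"wy":0,"wz":-0.087},{"tx":0.01,"ty":-0.015,"tz":-0.24,"wx":0,"wy":0,"wz":-0.087}], "hand": -0.44}}

```text
time_s: 9.73
tool_pos: [611.3, -51.2, 263.7]
tool_rot: [0.957, 0.291, -0.002, -0.001]
contact_force: [-0.6, -0.8, 1.0]
gripper_width: 0.278
finger_force: 0.0
```

Run:
```python
from h import *
from station import imaging,monitor
d=imaging.get_image("wrist");pickle.dump(d,open('w4.pkl','wb'))
cv2.imwrite('pics/w4.png',cv2.resize(d['pixels'][...,::-1],(800,600),interpolation=cv2.INTER_CUBIC))
```

```text
(no output)
```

View pics/w4.png

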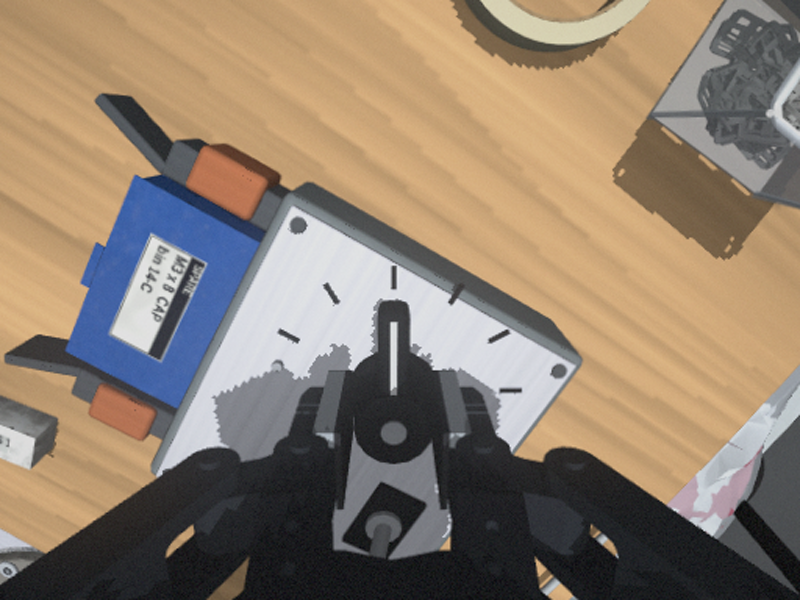

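{"name": "carry_out", "arguments": {"series": [{"tx":0,"ty":0,"tz":-0.07,"wx":0,"wy":0,"wz":0},{"tx":0,"ty":0,"tz":-0.14,"wx":0,"wy":0,"wz":0},{"tx":0,"ty":0,"tz":-0.16,"wx":0,"wy":0,"wz":0},{"tx":0,"ty":0,"tz":-0.16,"wx":0,"wy":0,"wz":0}]}}

```text
time_s: 10.12
tool_pos: [612.4, -51.1, 226.2]
tool_rot: [0.957, 0.29, -0.0, -0.0]
contact_force: [-0.3, -0.2, 0.1]
gripper_width: 0.278
finger_force: 0.0
```

{"name": "carry_out", "arguments": {"series": [{"tx":0,"ty":0,"tz":-0.02,"wx":0,"wy":0,"wz":0},{"tx":0,"ty":0,"tz":-0.02,"wx":0,"wy":0,"wz":0}]}}

```text
time_s: 10.28
tool_pos: [612.9, -51.1, 221.8]
tool_rot: [0.957, 0.29, 0.0, 0.0]
contact_force: [-0.5, -1.3, -0.8]
gripper_width: 0.283
finger_force: 0.0
```

{"name": "carry_out", "arguments": {"series": [{"tx":0.007,"ty":-0.012,"tz":0,"wx":0,"wy":0,"wz":-0.192},{"tx":0.012,"ty":-0.023,"tz":0,"wx":0,"wy":0,"wz":-0.384},{"tx":0.016,"ty":-0.036,"tz":0,"wx":0,"wy":0,"wz":-0.576},{"tx":0.019,"ty":-0.048,"tz":0,"wx":0,"wy":0,"wz":-0.768},{"tx":0.019,"ty":-0.048,"tz":0,"wx":0,"wy":0,"wz":-0.768}]}}

```text
time_s: 10.7
tool_pos: [617.8, -63.5, 222.2]
tool_rot: [0.995, 0.099, 0.001, 0.0]
contact_force: [0.8, 0.4, 0.4]
gripper_width: 0.28
finger_force: 0.0
```

{"name": "carry_out", "arguments": {"series": [{"tx":0.001,"ty":-0.013,"tz":0,"wx":0,"wy":0,"wz":-0.192},{"tx":0.002,"ty":-0.026,"tz":0,"wx":0,"wy":0,"wz":-0.384},{"tx":0.001,"ty":-0.039,"tz":0,"wx":0,"wy":0,"wz":-0.576},{"tx":0,"ty":-0.052,"tz":0,"wx":0,"wy":0,"wz":-0.768},{"tx":0,"ty":-0.052,"tz":0,"wx":0,"wy":0,"wz":-0.768}]}}

```text
time_s: 11.12
tool_pos: [617.5, -76.3, 221.9]
tool_rot: [0.996, -0.091, 0.0, 0.0]
contact_force: [0.2, 1.2, 1.1]
gripper_width: 0.284
finger_force: 0.4
```

{"name": "carry_out", "arguments": {"series": [{"tx":-0.003,"ty":-0.013,"tz":0,"wx":0,"wy":0,"wz":-0.192},{"tx":-0.007,"ty":-0.025,"tz":0,"wx":0,"wy":0,"wz":-0.384},{"tx":-0.012,"ty":-0.037,"tz":0,"wx":0,"wy":0,"wz":-0.576},{"tx":-0.019,"ty":-0.048,"tz":0,"wx":0,"wy":0,"wz":-0.768},{"tx":-0.019,"ty":-0.048,"tz":0,"wx":0,"wy":0,"wz":-0.768},{"tx":-0.019,"ty":-0.048,"tz":0,"wx":0,"wy":0,"wz":-0.768}]}}

```text
time_s: 11.62
tool_pos: [612.7, -87.9, 221.6]
tool_rot: [0.961, -0.275, 0.0, 0.0]
contact_force: [-0.1, 0.1, 0.6]
gripper_width: 0.279
finger_force: 0.0
```

Lift straight up and look.

{"name": "carry_out", "arguments": {"series": [{"tx":0,"ty":0,"tz":0.1,"wx":0,"wy":0,"wz":0},{"tx":0,"ty":0,"tz":0.25,"wx":0,"wy":0,"wz":0},{"tx":0,"ty":0,"tz":0.36,"wx":0,"wy":0,"wz":0},{"tx":0,"ty":0,"tz":0.36,"wx":0,"wy":0,"wz":0}]}}

```text
time_s: 11.95
tool_pos: [614.8, -87.8, 317.5]
tool_rot: [0.961, -0.275, 0.004, -0.001]
contact_force: [0.7, 0.0, -0.1]
gripper_width: 0.28
finger_force: 0.0
```

Run:
```python
from h import *
from station import imaging,monitor
print(np.round(monitor.get_obs()['joint_pos'],2))
d=imaging.get_image("wrist");pickle.dump(d,open('w5.pkl','wb'))
cv2.imwrite('pics/w5.png',cv2.resize(d['pixels'][...,::-1],(800,600),interpolation=cv2.INTER_CUBIC))
```

```text
[ 0.21  0.28 -0.22  1.62  0.06  1.24 -2.15]
```

View pics/w5.png

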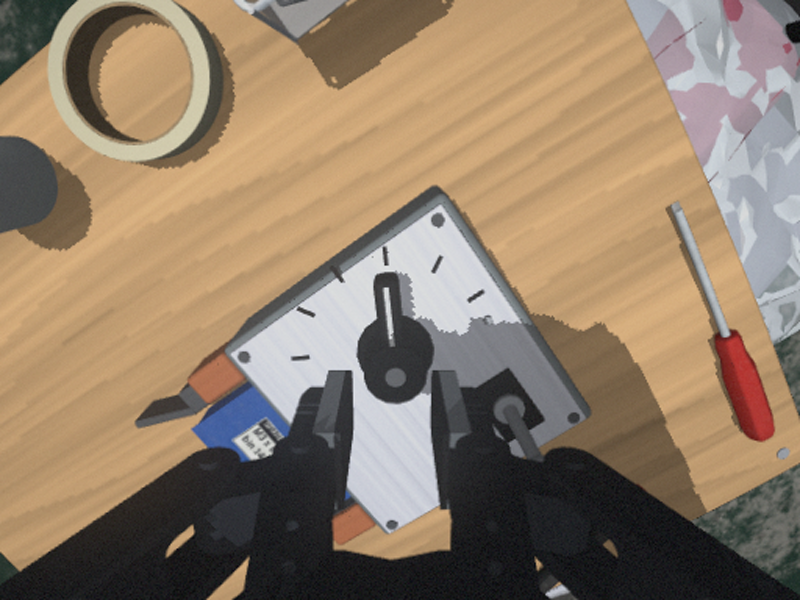

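{"name": "carry_out", "arguments": {"series": [{"tx":-0.58,"ty":-0.084,"tz":0,"wx":0,"wy":0,"wz":1},{"tx":-0.58,"ty":-0.084,"tz":0,"wx":0,"wy":0,"wz":1},{"tx":-0.58,"ty":-0.084,"tz":0,"wx":0,"wy":0,"wz":1},{"tx":-0.58,"ty":-0.084,"tz":0,"wx":0,"wy":0,"wz":1},{"tx":-0.58,"ty":-0.084,"tz":0,"wx":0,"wy":0,"wz":1},{"tx":-0.58,"ty":-0.084,"tz":0,"wx":0,"wy":0,"wz":1}], "hand": -1}}

```text
time_s: 12.5
tool_pos: [466.8, -109.4, 311.4]
tool_rot: [1.0, -0.031, 0.0, 0.0]
contact_force: [1.7, 0.2, -0.2]
gripper_width: -0.0
finger_force: 0.0
```

{"name": "carry_out", "arguments": {"series": [{"tx":0,"ty":0,"tz":0,"wx":0,"wy":0,"wz":0.25},{"tx":0,"ty":0,"tz":-0.1,"wx":0,"wy":0,"wz":0.25},{"tx":0,"ty":0,"tz":-0.2,"wx":0,"wy":0,"wz":0.25},{"tx":0,"ty":0,"tz":-0.26,"wx":0,"wy":0,"wz":0.25},{"tx":0,"ty":0,"tz":-0.29,"wx":0,"wy":0,"wz":0.25},{"tx":0,"ty":0,"tz":-0.29,"wx":0,"wy":0,"wz":0.25}]}}

```text
time_s: 13.0
tool_pos: [467.4, -108.6, 237.0]
tool_rot: [1.0, 0.031, -0.001, -0.001]
contact_force: [0.3, -0.0, 0.4]
gripper_width: -0.001
finger_force: 0.0
```

{"name": "carry_out", "arguments": {"series": [{"tx":0.05,"ty":0.004,"tz":0,"wx":0,"wy":0,"wz":0},{"tx":0.09,"ty":0.006,"tz":0,"wx":0,"wy":0,"wz":0},{"tx":0.12,"ty":0.008,"tz":0,"wx":0,"wy":0,"wz":0},{"tx":0.15,"ty":0.01,"tz":0,"wx":0,"wy":0,"wz":0}]}}

```text
time_s: 13.33
tool_pos: [506.6, -106.5, 239.5]
tool_rot: [1.0, 0.03, 0.001, 0.0]
contact_force: [-2.2, 0.1, 0.8]
gripper_width: -0.002
finger_force: 1.1
```

{"name": "carry_out", "arguments": {"series": [{"tx":0.02,"ty":0.001,"tz":0,"wx":0,"wy":0,"wz":0},{"tx":0.04,"ty":0.003,"tz":0,"wx":0,"wy":0,"wz":0},{"tx":0.056,"ty":0.004,"tz":0,"wx":0,"wy":0,"wz":0},{"tx":0.056,"ty":0.004,"tz":0,"wx":0,"wy":0,"wz":0}]}}

```text
time_s: 13.67
tool_pos: [519.7, -105.5, 238.6]
tool_rot: [1.0, 0.03, 0.0, -0.0]
contact_force: [-1.0, -0.2, 0.2]
gripper_width: 0.001
finger_force: 0.0
```

{"name": "carry_out", "arguments": {"series": [{"tx":0.008,"ty":0,"tz":0,"wx":0,"wy":0,"wz":0},{"tx":0.012,"ty":0.001,"tz":0,"wx":0,"wy":0,"wz":0},{"tx":0.012,"ty":0.001,"tz":0,"wx":0,"wy":0,"wz":0}]}}

```text
time_s: 13.92
tool_pos: [522.0, -105.4, 238.7]
tool_rot: [1.0, 0.03, 0.0, 0.0]
contact_force: [-1.0, -1.0, -0.4]
gripper_width: -0.003
finger_force: 0.4
```

{"name": "carry_out", "arguments": {"series": [{"tx":0.006,"ty":0,"tz":0,"wx":0,"wy":0,"wz":0},{"tx":0.01,"ty":0.001,"tz":0,"wx":0,"wy":0,"wz":0},{"tx":0.01,"ty":0.001,"tz":0,"wx":0,"wy":0,"wz":0}]}}

```text
time_s: 14.17
tool_pos: [523.2, -105.4, 238.2]
tool_rot: [1.0, 0.03, -0.002, 0.0]
contact_force: [-9.5, -0.4, 3.0]
gripper_width: -0.001
finger_force: 4.8
```

{"name": "carry_out", "arguments": {"series": [{"tx":-0.08,"ty":-0.004,"tz":0,"wx":0,"wy":0,"wz":0},{"tx":-0.16,"ty":-0.01,"tz":0,"wx":0,"wy":0,"wz":0},{"tx":-0.2,"ty":-0.01,"tz":0.14,"wx":0,"wy":0,"wz":0},{"tx":-0.2,"ty":-0.01,"tz":0.3,"wx":0,"wy":0,"wz":0.3},{"tx":-0.2,"ty":0.1,"tz":0.46,"wx":0,"wy":0,"wz":0.6},{"tx":-0.1,"ty":0.2,"tz":0.5,"wx":0,"wy":0,"wz":0.8},{"tx":0,"ty":0.25,"tz":0.5,"wx":0,"wy":0,"wz":1},{"tx":0,"ty":0.25,"tz":0.5,"wx":0,"wy":0,"wz":1}]}}

```text
time_s: 14.83
tool_pos: [528.0, -39.0, 365.0]
tool_rot: [0.959, 0.283, 0.002, -0.0]
contact_force: [-1.6, -0.2, -2.1]
gripper_width: -0.0
finger_force: 0.0
```

Run:
```python
from h import *
from station import imaging,monitor
d=imaging.get_image("wrist");pickle.dump(d,open('w6.pkl','wb'))
s=imaging.get_image("side")
a=cv2.resize(d['pixels'],(600,450),interpolation=cv2.INTER_CUBIC)
b=cv2.resize(s['pixels'][130:280,130:350],(200,136))
b=np.vstack([b,cv2.resize(s['pixels'][165:250,255:335],(200,212),interpolation=cv2.INTER_CUBIC),np.zeros((102,200,3),np.uint8)])
cv2.imwrite('pics/w6.png',np.hstack([a,b])[...,::-1])
```

```text
(no output)
```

View pics/w6.png

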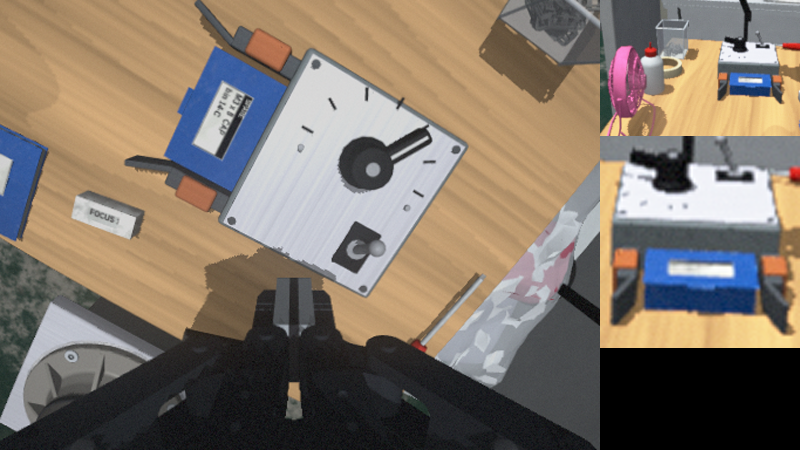

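```bash
python3 -c "
from station import job
print(job.hand_in())"
```

```text
the job is handed in; nothing more can be done
None
```

The job is handed in, at about 15 s of the 67 s limit; no verdict came back. The last pictures show the tin home in the mouth, the selector on its fifth step, the power switch thrown over away from the robot, and the bottle still standing. On the first push the fingers rode over the tin's lid and shifted it about 7 mm, so I lowered them and pushed again until it stopped against the back.

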